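# Put the dry cutlery baskets away in the row of a carrier

## Robot

A 6-joint arm with a two-finger parallel gripper is mounted at the origin on a cart in front of the work surface, level with it; the furniture and walls round the work are solid. World frame = base frame: x ahead of the robot, y to its left, z up, the work surface at z = 0. Lengths are in mm, angles in rad, forces in N, time in s.
With the tool pointing down it reaches from about 400 to 825 mm from the base axis. Payload 7 kg.
Tool frame: the origin (TCP) lies midway between the tips of the shut fingers; the grasp point (between the pads) lies 19 mm behind it (r.grip_depth is the distance from the TCP to the grasp point, in mm); z points along the fingers, y is the line along which they close (so a half turn about z gives the same grasp; the last joint's range is limited). The gripper opens to 88 mm and grips with 3 to 60 N. Pads are 19 mm wide; open, the fingers measure 130 mm over their backs; the gripper's body (78 mm by 193 mm) begins 47 mm behind the grasp point.
Start: joints at [1.501, 0.359, 0.012, 0, -1.224, -0.288], TCP at [236.402, 632.226, 226.561] pointing down, gripper open.
Joint ranges: [-3.07, 3.07], [-1.43, 2.12], [-1.02, 1.25], [-3.03, 1.67], [-3.05, -0], [-3.03, 3.03]. Speed limits (rad/s): [2.39, 2.39, 3.01, 3.14, 3.14, 3.14].

## Interface

Orientations are given as a unit quaternion [x, y, z, w].
In Python, from cell import r, grab_frame, order, look_for, pinpoint gives the robot as it stands. Calls block until the motion is done:
- r.move_ptp(position, orientation): joint-space move of the TCP to a pose.
- r.move_linear(position, ori=None, max_speed=150, max_force=None): straight line of the TCP; ori=None keeps the orientation; max_speed is the mean speed in mm/s. With max_force (N) it stops when the force on the tool has changed by that much, and returns True; else False.
- r.movej(angles): joint-space move.
- r.gripper_to(opening, grasp_force=None): opening from 0.0 (shut) to 1.0 (fully open); grasp_force is the grip in N (None keeps the last); returns when the fingers have stopped.
- r.hold(seconds).
- r.inverse_kinematics(position, orientation): joint angles nearest the present ones, or None.
- r.sense(): the state.
- grab_frame(name): name is "side" or "top" or "wrist"; returns a dict with "color" (384x512x3 uint8, red, green, blue), "camera_matrix" (3x3 intrinsics, pixels), "rvec" (rotation vector, rad) and "tvec" (3), from world to camera coordinates, as OpenCV has them; the wrist camera has in their place "T_tool_cam" (4x4, takes a point from camera to tool coordinates, whose origin is the TCP and whose axes are the flange's). Camera axes: x right, y down, z forward; pixel columns grow to the right and rows downward; lengths in mm; the calibration is good to about 2 mm. A picture is of the moment at which its call begins: read the wrist's pose just before it. There is no depth.
A pose or a line that the arm cannot do raises r.PlanningError and nothing moves.
- order.sign_off(): hands the job in; it is judged then, once.
Trained networks look in a picture, given as the dict that the camera call returned (one of the last four; its "shot" number tells which), for a name from the list of things; names that differ only in an ending like _2 or _b are one class to them, and where a whole thing is asked for, a point or a joint stands for the part that bears it (a point fixed in the world has none). Each returns a list of dicts, best first, with "p" (0 to 1); they miss things now and then, are a little off and sometimes report something else, mostly with a low value. They report only what shows in the picture. A call takes as long as a camera call. They do not tell look-alikes from the thing itself.
- look_for(picture, name): "box" ([centre column, centre row, width, height] in pixels, round what is visible of it).
- pinpoint(picture, name): "position" ([column, row] in pixels: a listed point, or the origin of a listed thing).
The state is a dict: "clock": time; "q": joint angles; "joint_vel": joint speeds; "effort": joint torques, N m; "eef_pos": TCP position; "eef_rot": TCP orientation; "ft_force": force on the tool from outside, world axes, zero at the start; "wrist_torque": the same for the moment, N m; "width": opening from 0.0 (shut) to 1.0 (fully open); "grasp_force": force on a finger pad.
Only numpy, scipy, OpenCV 4.12 (cv2) and the standard library are available. Lean on these libraries where they do the work, as an engineer would, in place of code of your own. Each camera call takes 0.05 s, during which the arm holds its last target. There are 200 camera calls.

## Task

Lift every dry cutlery basket off the prongs of the drying stand and stand it in the row in the carrier, deep baskets together at the fixed end, shallow ones together at the sliding end stop; the row is tight, so draw the stop back and push the standing baskets apart to open a gap where one must go in. Then push the end stop home so that the whole row stands upright and closed up without gaps between the fixed end and the stop. Let no basket fall over, and leave the mug and the glasses where they are.

Things in the scene. Friction and masses are not known exactly. Their poses are not given: they have to be found in the camera images.
- deep_1: Deep grey ribbed basket, 0.17 to 0.34 kg, weighted base: body 110 (own x) x 54 (own y) x 100 mm high, open, walls 3 mm. Arch handle along x over its middle: bar 10 mm wide, 16 mm high, top 150 mm above the underside, 34 mm open under it, legs 92 mm apart. Origin: centre of underside, z up. Starts in the carrier's row, length along the carrier's x, 54 to 55 mm from its neighbours.
- deep_2: Deep grey ribbed basket, 0.17 to 0.34 kg, weighted base: body 110 (own x) x 54 (own y) x 100 mm high, open, walls 3 mm. Arch handle along x over its middle: bar 10 mm wide, 16 mm high, top 150 mm above the underside, 34 mm open under it, legs 92 mm apart. Origin: centre of underside, z up. Starts in the carrier's row, length along the carrier's x, 54 to 55 mm from its neighbours.
- deep_3: Deep grey ribbed basket, 0.17 to 0.34 kg, weighted base: body 110 (own x) x 54 (own y) x 100 mm high, open, walls 3 mm. Arch handle along x over its middle: bar 10 mm wide, 16 mm high, top 150 mm above the underside, 34 mm open under it, legs 92 mm apart. Origin: centre of underside, z up. May be absent; else hangs upright by its bar on a pair of the stand's prongs, length along the stand's y.
- deep_4: Deep grey ribbed basket, 0.17 to 0.34 kg, weighted base: body 110 (own x) x 54 (own y) x 100 mm high, open, walls 3 mm. Arch handle along x over its middle: bar 10 mm wide, 16 mm high, top 150 mm above the underside, 34 mm open under it, legs 92 mm apart. Origin: centre of underside, z up. May be absent; else hangs upright by its bar on a pair of the stand's prongs, length along the stand's y.
- shallow_1: Shallow grey ribbed basket, 0.17 to 0.34 kg, weighted base: body 110 (own x) x 54 (own y) x 70 mm high, open, walls 3 mm. Arch handle along x over its middle: bar 10 mm wide, 16 mm high, top 150 mm above the underside, 64 mm open under it, legs 92 mm apart. Origin: centre of underside, z up. Starts in the carrier's row, length along the carrier's x, 54 to 55 mm from its neighbours.
- shallow_2: Shallow grey ribbed basket, 0.17 to 0.34 kg, weighted base: body 110 (own x) x 54 (own y) x 70 mm high, open, walls 3 mm. Arch handle along x over its middle: bar 10 mm wide, 16 mm high, top 150 mm above the underside, 64 mm open under it, legs 92 mm apart. Origin: centre of underside, z up. Starts in the carrier's row, length along the carrier's x, 54 to 55 mm from its neighbours.
- shallow_3: Shallow grey ribbed basket, 0.17 to 0.34 kg, weighted base: body 110 (own x) x 54 (own y) x 70 mm high, open, walls 3 mm. Arch handle along x over its middle: bar 10 mm wide, 16 mm high, top 150 mm above the underside, 64 mm open under it, legs 92 mm apart. Origin: centre of underside, z up. May be absent; else hangs upright by its bar on a pair of the stand's prongs, length along the stand's y.
- carrier: Fixed stainless tray 442 mm long (own y), inside 120 mm wide (own x), lips 18 mm high on both long sides. Origin: centre of the underside, z up; the baskets stand on its floor, 6 mm higher. Upright fixed end plate, 67 mm high, at its -y end (the robot's left), inner face at y = -0.200; the end stop closes the row towards +y.
- fixed_end (a point): Middle of the fixed end plate's inner face, at floor height; axes as the carrier's (+y along the row to the end stop). A basket touching the plate has its centre at y = 0.027 here.
- end_stop (a joint): Travel of the sliding end stop on its two rods, in m, along the carrier's +y: 0 = innermost (face 220 mm from the fixed end), 0.182 = fully drawn back (402 mm: seven baskets and 24 mm over). Stays where left; takes about 3 N to move, and about 1 N more for each basket it pushes.
- stop_face (a point): Middle of the end stop's face towards the row, at floor height; axes as the carrier's. Plate 116 mm wide, 70 mm high. A basket touching it has its centre at y = -0.027 here.
- stop_grip (a point): Grip point of the end stop, in a black upright tab 46 mm long (carrier's x), 10 mm thick (carrier's y), its middle 32 mm behind the stop's face; the tab ends 5 mm above this point and stands 50 mm proud of the plate. Pinch it from above across y.
- stand: Fixed drying stand: drip tray, posts, a rail along own y (at x = 0.06, top z 0.224) with three pairs of prongs towards own -x, at y = -0.12, 0, 0.12, two prongs 64 mm apart in a pair. Origin on the worktop under the hung bars, z up. Bars rest on the prongs at z = 0.205; tips at x = -0.024 turn up 13 mm: lift a basket 16 mm or more, then draw it 40 mm or more to -x.
- mug: Dark mug, about 73 x 105 x 92 mm; leave alone. Origin: near the centre of its underside.
- glass_1: Upside-down plain tumbler, 62 mm across, 88 mm high; leave alone. Origin: centre of its underside.
- glass_2: Upside-down plain tumbler, 62 mm across, 88 mm high; leave alone. Origin: centre of its underside.
Mind the look-alikes: they are no part of the job. What is shaped like the deep_3 but red is not meant. What is shaped like the shallow_3 but purple is not meant.

How it is judged:
By the outcome, as a careful person would: the job done as asked, in the order asked, and still so for the second after the job is handed in, with the robot touching nothing.
Of deep_3, deep_4, shallow_3 only 2 to 3 are there at a start; the rules pass over those that are not, and their reading is None.
At some moment in a run one of deep_1, deep_2, shallow_1, shallow_2 may be knocked a few centimetres aside while the robot is not near it.
It also fails if it takes over 210 s, if anything falls off the work surface, if the arm or the gripper's body presses on something with over 40 N, if the wrist force passes 120 N, or if a joint passes its speed limit or range.

## Working session

There is one attempt and no reset: what is moved stays moved. The work goes in short steps, each a Python script; the robot and the scene stay as the last script left them, time stands still between calls to the robot, and variables do not carry over. Pictures are saved under pics/ and viewed, at most 15 in all, crops included, and the job is handed in when it is done.

```bash
ls; mkdir -p pics
cat > h.py <<'E'
import numpy as np, cv2
from cell import r, grab_frame, order, look_for, pinpoint
from scipy.spatial.transform import Rotation as R
def cam(f):
    if 'rvec' in f:
        M,_=cv2.Rodrigues(np.array(f['rvec'],float)); return M,np.array(f['tvec'],float).ravel()
    s=f['st']; T=np.eye(4); T[:3,:3]=R.from_quat(s['eef_rot']).as_matrix(); T[:3,3]=s['eef_pos']
    W=np.linalg.inv(T@np.array(f['T_tool_cam'])); return W[:3,:3],W[:3,3]
def grab(n):
    s=r.sense(); f=grab_frame(n); f['st']=s; return f
def toz(f,px,z):
    M,t=cam(f); K=np.array(f['camera_matrix']); d=M.T@np.linalg.solve(K,[px[0],px[1],1.]); c=-M.T@t
    return c+d*(z-c[2])/d[2]
def proj(f,P):
    M,t=cam(f); q=(np.array(f['camera_matrix'])@(M@np.array(P,float).reshape(-1,3).T+t[:,None])); return (q[:2]/q[2]).T
def save(f,name,crop=None,s=1.5):
    im=f['color'][:,:,::-1]
    if crop: im=im[crop[1]:crop[3],crop[0]:crop[2]]
    cv2.imwrite('pics/'+name,cv2.resize(im,None,fx=s,fy=s,interpolation=cv2.INTER_CUBIC))
E
python3 - <<'E'
from h import *
np.set_printoptions(precision=1,suppress=True)
zs=dict(deep_1=0,shallow_1=0,carrier=0,fixed_end=6,stop_face=6,stop_grip=120,stand=0,mug=0,glass_1=0)
for c in ['side','top']:
    f=grab(c); save(f,c+'0.png'); M,t=cam(f); print(c,-M.T@t)
    for n,z in zs.items():
        for d in pinpoint(f,n)[:8]:
            if d['p']>.2: print(n,round(d['p'],2),np.array(d['position']),toz(f,d['position'],z))
E
```

```text
pics
side [-299.8 -775.  1072.3]
deep_1 0.97 [345.6 265.3] [ 526.1 -623.5    0. ]
deep_1 0.87 [266.8 222.4] [ 525.4 -271.2    0. ]
deep_1 0.84 [151.9 165.7] [492.9 381.    0. ]
deep_1 0.67 [248.5 208. ] [ 546.3 -161.9    0. ]
deep_1 0.6 [158.  172.5] [475.5 319.5   0. ]
shallow_1 0.86 [293.9 239.8] [ 514.2 -408.     0. ]
shallow_1 0.79 [175.7 178.8] [493.7 220.7   0. ]
shallow_1 0.78 [168.1 180.9] [462.  237.8   0. ]
shallow_1 0.73 [359.5 306.1] [ 403.  -731.7    0. ]
shallow_1 0.48 [145.  166.7] [467.6 401.4   0. ]
carrier 0.79 [175.3 180.6] [483.6 213.1   0. ]
carrier 0.24 [155.8 173.6] [463.7 321.7   0. ]
fixed_end 0.75 [144.  166.9] [459.4 397.4   6. ]
stop_face 0.83 [178.8 183.4] [475.1 181.1   6. ]
stop_grip 0.68 [181.9 170.6] [458.5 126.5 120. ]
stand 0.95 [266.4 232.4] [ 480.2 -300.2    0. ]
mug 0.45 [246.5 182.4] [673.3 -56.1   0. ]
glass_1 0.82 [224.6 177. ] [641.5  48.6   0. ]
glass_1 0.68 [216.  163.6] [693.8 146.1   0. ]
top [-128.8  196.1 1626.8]
deep_1 0.86 [290.4 198.2] [ 488.9 -325.7    0. ]
deep_1 0.72 [350.5 157.9] [ 535.2 -635.6    0. ]
deep_1 0.62 [127.3 281.2] [470.  358.1   0. ]
deep_1 0.58 [141.7 274.8] [468.4 303.7   0. ]
deep_1 0.57 [261.1 202.4] [ 525.4 -215.3    0. ]
shallow_1 0.96 [165.  261.2] [477.  209.3   0. ]
shallow_1 0.81 [387.  170.2] [ 419.  -735.3    0. ]
shallow_1 0.79 [156.2 269.8] [461.6 250.2   0. ]
shallow_1 0.73 [319.7 187.4] [ 476.9 -452.5    0. ]
carrier 0.65 [170.2 256.6] [484.5 185.5   0. ]
carrier 0.64 [143.4 272.2] [474.6 294.7   0. ]
fixed_end 0.85 [118.6 285.1] [468.7 390.    6. ]
stop_face 0.79 [175.2 255.6] [477.3 167.8   6. ]
stop_grip 0.53 [181.1 243.2] [466.5 133.9 120. ]
stand 0.68 [261.6 205.9] [ 511.3 -209.9    0. ]
stand 0.6 [289.3 197.8] [ 492.4 -322.7    0. ]
mug 0.58 [216.1 192.5] [644.4 -78.4   0. ]
mug 0.52 [293.8 195. ] [ 494.9 -344.5    0. ]
glass_1 0.76 [184.4 208.1] [639.8  59.5   0. ]
glass_1 0.76 [158.8 201.9] [709.5 137.    0. ]
```

View pics/side0.png

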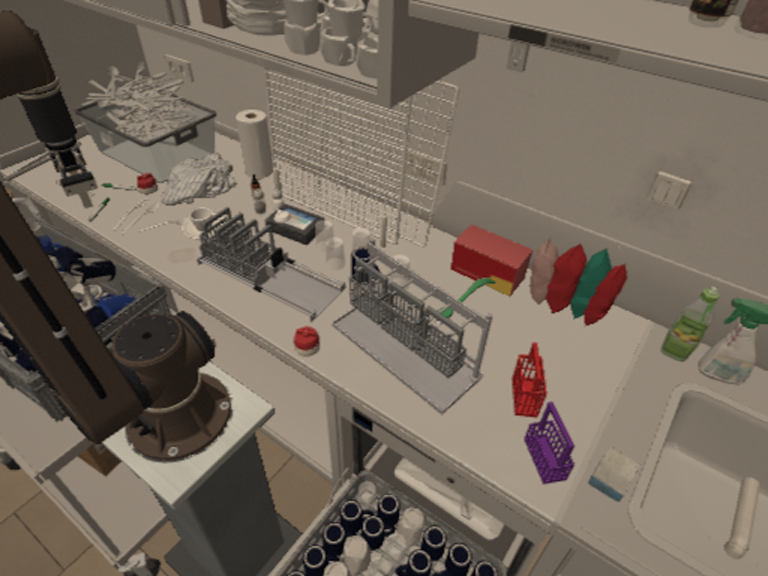

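View pics/top0.png

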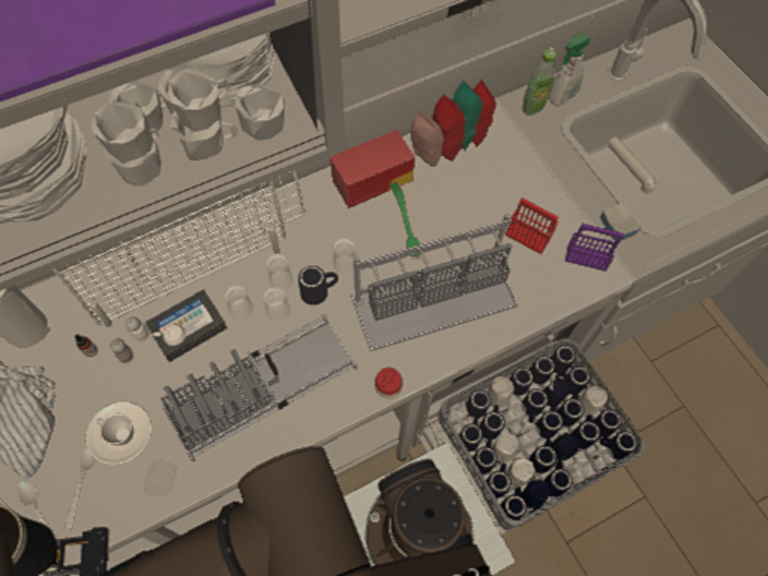

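The side view shows the row of four baskets in the carrier at (165,165) and three baskets on the stand at (270,215), with the stand opening towards the robot. The top view agrees. The red basket (350,160) and the purple one (390,170) stand apart on the right. Next I'll refine the poses with the wrist camera.

```bash
cat >> h.py <<'E'
def down(a):  # tool y (closing line) at world angle a, pointing down
    z=np.array([0,0,-1.]); y=np.array([np.cos(a),np.sin(a),0]); return R.from_matrix(np.c_[np.cross(y,z),y,z]).as_quat()
def pts(f,n,z,pm=.25):
    return [(round(d['p'],2),*np.round(toz(f,d['position'],z)[:2],1).tolist(),np.round(d['position']).astype(int).tolist()) for d in pinpoint(f,n) if d['p']>pm]
E
python3 - <<'E'
from h import *
s=r.sense(); print(R.from_quat(s['eef_rot']).as_matrix().round(2).tolist(), np.round(grab_frame('wrist')['T_tool_cam'],2).tolist())
def go(p,a):
    best=None
    for k in range(-1,2):
        try: q=r.inverse_kinematics(p,down(a+k*np.pi))
        except Exception as e: print(e); q=None
        if q is not None and (best is None or abs(q[5])<abs(best[5])): best=q
    print(p,None if best is None else np.round(best,2)); 
    if best is not None: r.movej(list(best))
go([440,270,400],np.pi/2)
f=grab('wrist'); save(f,'wc.png'); print(f['st']['eef_pos'])
for n,z in dict(deep_1=6,shallow_1=6,carrier=0,fixed_end=6,stop_face=6,stop_grip=121).items(): print(n,pts(f,n,z))
go([440,-260,400],0)
f=grab('wrist'); save(f,'ws.png'); print(f['st']['eef_pos'])
for n,z in dict(deep_1=71,shallow_1=71,stand=0).items(): print(n,pts(f,n,z))
print(r.sense()['clock'])
E
```

```text
[[0.94, -0.35, -0.0], [-0.35, -0.94, -0.0], [0.0, 0.0, -1.0]] [[0.0, -0.96, -0.28, 77.48], [1.0, 0.0, 0.0, 0.8], [-0.0, -0.28, 0.96, -159.1], [0.0, 0.0, 0.0, 1.0]]
[440, 270, 400] [ 0.93  0.03 -0.02  0.   -1.52  0.64]
[439.8119549  270.57574458 399.35560329]
deep_1 [(0.75, 464.2, 308.3, [232, 134]), (0.55, 462.0, 355.9, [206, 135])]
shallow_1 [(0.81, 473.6, 254.1, [262, 129]), (0.74, 480.4, 196.3, [294, 125])]
carrier []
fixed_end [(0.64, 481.3, 197.6, [293, 124])]
stop_face [(0.61, 479.9, 165.5, [311, 125])]
stop_grip [(0.74, 477.7, 142.3, [341, 132])]
[440, -260, 400] [-0.15  0.02 -0.03  0.   -1.52  0.15]
[ 440.39045946 -259.41317324  399.98014266]
deep_1 [(0.96, 492.4, -189.2, [224, 194]), (0.71, 478.9, -311.5, [230, 121])]
shallow_1 [(0.67, 451.0, -428.3, [247, 40])]
stand []
5.1667
```

View pics/wc.png

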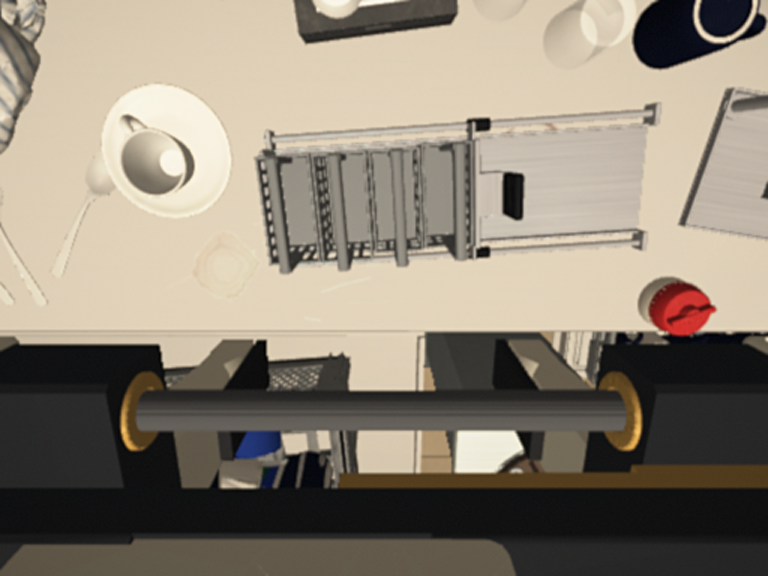

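View pics/ws.png

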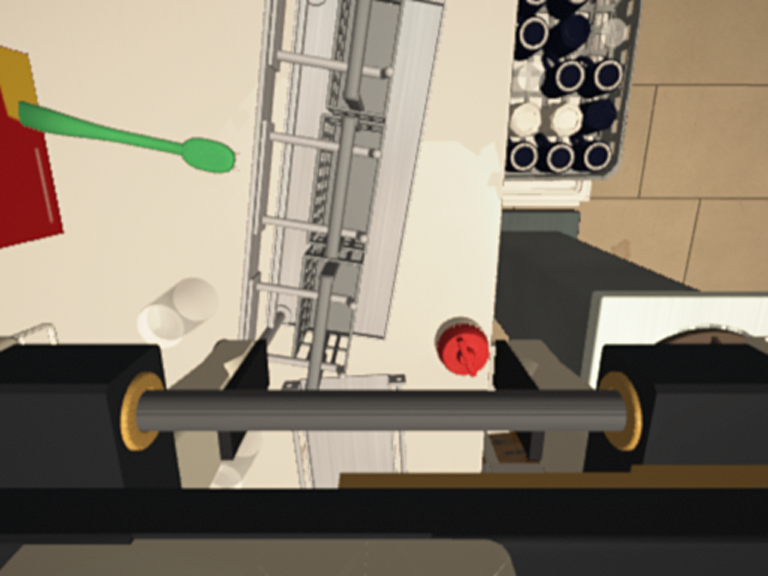

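The carrier view shows bars at display columns ~280, 340, 400 and 462, with the tab at (513,195). The stand view shows three bars running down the image at column ~335. Now I'll compute positions from these bar ends.

```bash
cat >> h.py <<'E'
def go(p,a,lin=False,**k):
    best=None; q0=r.sense()['q']
    for j in (-1,0,1):
        q=r.inverse_kinematics(list(p),down(a+j*np.pi))
        if q is not None and abs(q[5])<2.9 and (best is None or abs(q[5]-0*q0[5])<abs(best[5])): best=q; o=down(a+j*np.pi)
    if best is None: raise SystemExit(f'no ik {p}')
    return r.move_linear(list(p),o,**k) if lin else r.movej(list(best))
E
python3 - <<'E'
from h import *
f=grab('wrist')
def L(f,a,b,z):
    A=toz(f,np.array(a)/1.5,z)[:2];B=toz(f,np.array(b)/1.5,z)[:2];d=B-A
    print(A.round(1),B.round(1),'mid',((A+B)/2).round(1),'len',np.linalg.norm(d).round(1),'ang',np.degrees(np.arctan2(d[1],d[0])).round(1))
print('stand bars'); L(f,(315,390),(331,265),221);L(f,(335,250),(347,112),221);L(f,(352,100),(365,-10),221)
print('prong tips z218');
for p in [(386,72),(375,153),(361,237),(350,300)]: print(toz(f,np.array(p)/1.5,218).round(1))
L(f,(243,330),(272,0),224)
go([470,-345,400],0)
f2=grab('wrist'); save(f2,'ws2.png')
for n,z in dict(deep_1=71,shallow_1=71,stand=0).items(): print(n,pts(f2,n,z))
go([440,270,400],np.pi/2); 
f=grab('wrist')
print('row bars')
L(f,(272,155),(287,268),156);L(f,(333,155),(345,268),156);L(f,(397,152),(403,262),156);L(f,(463,145),(461,258),156)
print('tab',toz(f,np.array((510,194))/1.5,126))
for n,z in dict(stop_grip=121,stop_face=6).items(): print(n,pts(f,n,z))
go([440,160,330],np.pi/2); f=grab('wrist'); save(f,'wc2.png')
for n,z in dict(deep_1=6,shallow_1=6,stop_grip=121,stop_face=6).items(): print(n,pts(f,n,z))
E
```

```text
stand bars
[ 496.4 -146.4] [ 479.5 -255.6] mid [ 487.9 -201. ] len 110.5 ang -98.8
[ 476.1 -267.5] [ 464.8 -367.2] mid [ 470.4 -317.4] len 100.3 ang -96.4
[ 461.1 -375.1] [ 451.4 -442.6] mid [ 456.3 -408.8] len 68.2 ang -98.2
prong tips z218
[ 437.2 -393.6  218. ]
[ 445.  -339.4  218. ]
[ 456.  -277.2  218. ]
[ 465.4 -225.9  218. ]
[ 551.9 -202.3] [ 512.7 -435.8] mid [ 532.3 -319. ] len 236.8 ang -99.5
deep_1 [(0.88, 490.5, -187.5, [242, 241]), (0.67, 475.7, -311.9, [250, 173]), (0.56, 627.3, -112.3, [170, 278])]
shallow_1 [(0.62, 456.8, -427.8, [262, 101])]
stand []
row bars
[518.7 362.4] [417.7 355.5] mid [468.2 359. ] len 101.3 ang -176.1
[518.7 309.5] [417.6 301.4] mid [468.1 305.4] len 101.3 ang -175.5
[521.1 253.9] [423.3 247.4] mid [472.2 250.7] len 98.0 ang -176.2
[526.8 197. ] [427.  193.7] mid [476.9 195.3] len 99.8 ang -178.1
tab [482.8175899  144.44177794 126.        ]
stop_grip [(0.92, 475.4, 137.2, [344, 134])]
stop_face [(0.85, 475.1, 172.7, [306, 128])]
deep_1 [(0.71, 465.0, 308.3, [160, 138]), (0.71, 462.5, 361.9, [128, 140])]
shallow_1 [(0.7, 471.8, 253.4, [194, 134]), (0.69, 477.2, 198.8, [228, 130])]
stop_grip [(0.63, 480.3, 135.8, [272, 136])]
stop_face []
```

View pics/wc2.png

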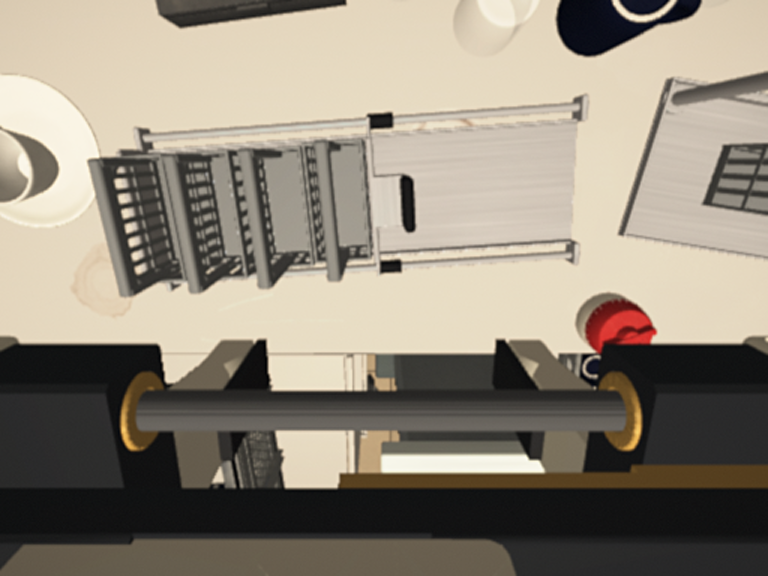

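View pics/ws2.png

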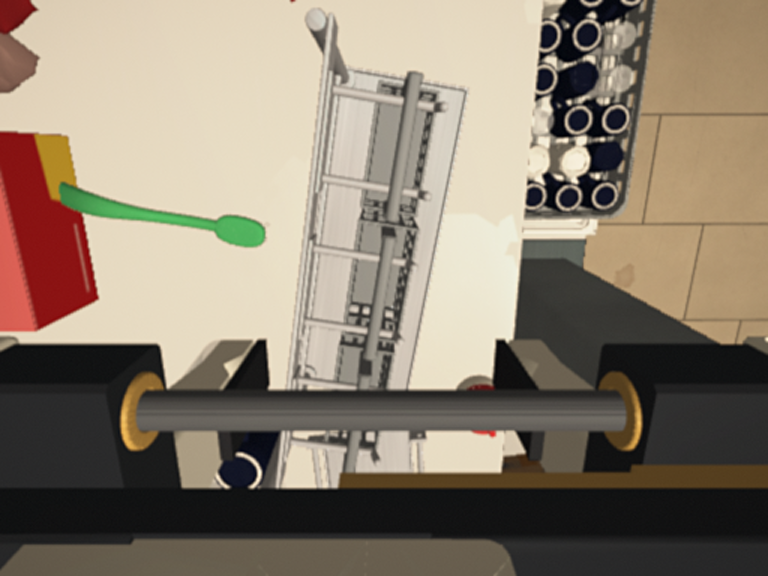

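The pictures confirm the row axis is tilted about 4.5° and the stand about −9°. The order from the fixed end is deep, deep, shallow, shallow. I'll draw the stop back about 150 mm first, because at full travel the gripper body would reach the nearest hung basket. Then I'll shift the two shallow baskets.

```bash
cat >> h.py <<'E'
TH=np.radians(4.5); U=np.array([np.sin(TH),-np.cos(TH)]); AC=np.pi/2+TH   # row direction, closing angle
F0=np.array([470.5,279.])-U*108.0   # fixed end face: row centre (y=279) lies 108 from it
def row(s): return F0+U*s
def s_of(p): return float((np.array(p[:2])-F0)@U)
def V(xy,z): return [float(xy[0]),float(xy[1]),float(z)]
def st():
    s=r.sense(); return dict(t=round(s['clock'],1),p=np.round(s['eef_pos'],1).tolist(),s=round(s_of(s['eef_pos']),1),F=np.round(s['ft_force'],1).tolist(),w=round(s['width']*88,1),g=round(s['grasp_force'],1))
def pick(s,z=129,op=.32,F=35,zup=200):
    go(V(row(s),zup),AC); r.gripper_to(op)
    hit=go(V(row(s),z),AC,lin=True,max_force=12); print('down hit',hit)
    r.gripper_to(0,F); print(st())
def release(op=.32,zup=200):
    r.gripper_to(op); p=r.sense()['eef_pos']; r.move_linear(V(p,zup))
E
python3 - <<'E'
from h import *
print('deep1,2,sh1,2',[round(s_of(p),1) for p in [(463,360),(465,307),(472,252),(478,197)]], 'tab',s_of((481,138)), row(s_of((481,138))))
pick(279-29,z=102,op=.5)   # tab: s of y=138
s0=st()['s']
p=row(s0+150); print('hit',r.move_linear(V(p,r.sense()['eef_pos'][2]),max_force=25,max_speed=60)); print(st())
release(.5)
go([440,160,330],np.pi/2); f=grab('wrist'); save(f,'wc3.png')
for n,z in dict(deep_1=6,shallow_1=6,stop_grip=121,stop_face=6).items(): print(n,[(a,round(s_of((b,c)),1),b,c) for a,b,c,_ in pts(f,n,z)])
E
```

```text
deep1,2,sh1,2 [26.7, 79.7, 135.0, 190.3] tab 249.3891645615134 [481.593266   138.04669105]
down hit False
{'t': 12.0, 'p': [481.8, 137.4, 102.2], 's': 250.1, 'F': [-0.1, -1.6, 2.8], 'w': 10.0, 'g': 35.0}
hit False
{'t': 14.7, 'p': [491.8, -12.6, 102.2], 's': 400.4, 'F': [-7.0, 1.5, 10.7], 'w': 9.4, 'g': 35.0}
deep_1 [(0.97, 26.2, 462.9, 360.5)]
shallow_1 [(0.97, 194.2, 478.5, 193.2), (0.97, 134.7, 474.7, 252.5)]
stop_grip [(0.94, 396.9, 488.5, -9.4)]
stop_face [(0.91, 367.7, 489.3, 20.0)]
```

View pics/wc3.png

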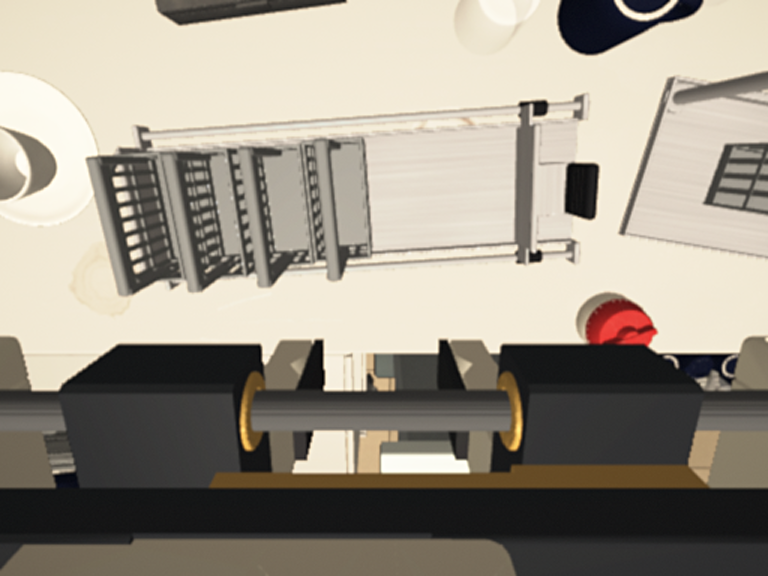

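The stop is drawn back to s≈368, with its face at (525,185). The four baskets are still standing. Next I'll shift the shallow ones.

```bash
sed -i 's/TH=np.radians(4.5)/TH=np.radians(4.1)/' h.py
cat >> h.py <<'E'
def shift(s,d,**k):
    pick(s,**k); z=r.sense()['eef_pos'][2]; a=s_of(r.sense()['eef_pos'])
    for ss,zz in ((a,z+4),(d,z+4),(d,z+.3)): r.move_linear(V(row(ss),zz),down(ANG()),max_speed=80)
    print('moved',st()); release()
def ANG():
    y=R.from_quat(r.sense()['eef_rot']).as_matrix()[:,1]; a=np.arctan2(y[1],y[0]); return AC if np.cos(a-AC)>0 else AC+np.pi
def look(n=None):
    go([440,160,330],np.pi/2); f=grab('wrist')
    if n: save(f,n)
    for m,z in dict(deep_1=6,shallow_1=6,stop_grip=121,stop_face=6).items(): print(m,[(a,round(s_of((b,c)),1),b,c) for a,b,c,_ in pts(f,m,z)])
E
python3 - <<'E'
from h import *
shift(190.5,338)
shift(135.5,283)
look('wc4.png')
f=grab('side'); save(f,'s1.png',crop=(90,100,350,290),s=3)
# stand bars from ws2 style view
go([470,-345,400],0); f=grab('wrist')
for a,b in (((413,72),(392,222)),((388,228),(372,360))):
    A,B=[toz(f,np.array(q)/1.5,221)[:2] for q in (a,b)]; print(A.round(1),B.round(1),(A+B)/2)
print(r.sense()['clock'])
E
```

```text
down hit False
{'t': 19.6, 'p': [476.7, 196.9, 129.6], 's': 190.3, 'F': [-1.4, -0.2, 3.3], 'w': 9.8, 'g': 35.0}
moved {'t': 22.1, 'p': [486.9, 49.7, 129.7], 's': 337.9, 'F': [-0.6, 0.6, -1.6], 'w': 9.9, 'g': 35.0}
down hit False
{'t': 25.4, 'p': [472.8, 251.8, 129.6], 's': 135.3, 'F': [-1.4, 0.5, 3.6], 'w': 9.7, 'g': 35.0}
moved {'t': 27.9, 'p': [482.9, 104.6, 129.7], 's': 282.9, 'F': [-0.0, 0.2, -2.4], 'w': 9.5, 'g': 35.0}
deep_1 [(0.94, 24.0, 465.6, 362.9), (0.75, 79.1, 465.6, 307.6)]
shallow_1 [(0.93, 338.4, 486.4, 49.1), (0.56, 283.1, 480.9, 104.2)]
stop_grip [(0.9, 395.1, 487.8, -7.6)]
stop_face [(0.8, 365.7, 487.2, 21.8), (0.7, 456.4, 650.0, -57.4)]
[ 448.6 -477.9] [ 462.2 -374. ] [ 455.44125448 -425.97659999]
[ 465.3 -369.4] [ 477.9 -259.2] [ 471.55827078 -314.32397148]
31.95
```

View pics/s1.png

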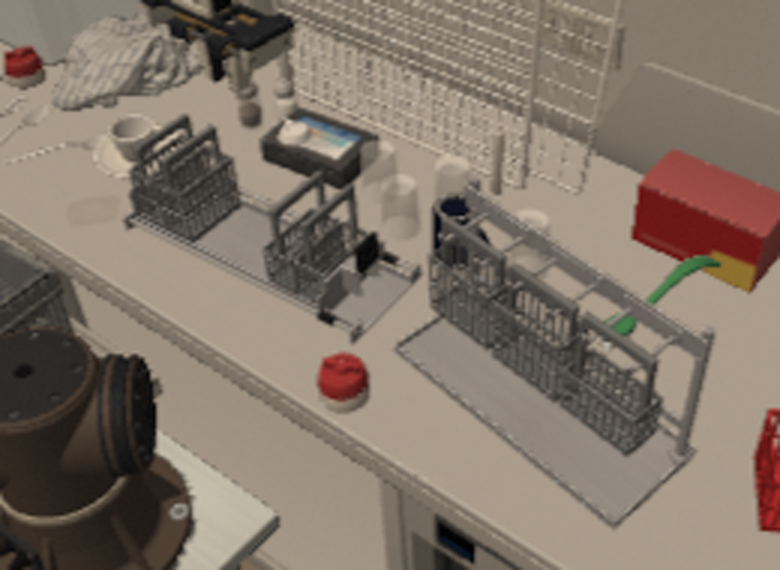

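The side view shows two deep baskets at the fixed end, two shallow ones at the stop and an open gap between them. On the stand, near and middle are deep and the far one is shallow. Next comes the first deep basket.

```bash
cat >> h.py <<'E'
TS=np.radians(-8.3); SX=np.array([np.cos(TS),np.sin(TS)]); SY=np.array([-SX[1],SX[0]])
def measure(xy,cls):
    res=[]
    for off in (-70,-95):
        for z in (330,360):
            go(V(np.array(xy)+SY*off*-1*0+SY*0+SX*0+off*SY*SGN,z),TS); f=grab('wrist')
            for a,b,c,_ in pts(f,cls,71,.4):
                if np.hypot(b-xy[0],c-xy[1])<40: res.append((b,c))
    print('meas',np.round(res,1).tolist()); return np.median(res,0) if res else np.array(xy)
SGN=-1  # camera sits off the TCP along the bar line; view from the +y side
def unhook(xy):
    go(V(xy,290),TS); r.gripper_to(.45)
    print('hit',go(V(xy,194),TS,lin=True,max_force=12)); r.gripper_to(0,40); print(st())
    p=np.array(r.sense()['eef_pos']); a=r.move_linear(V(p,p[2]+28),max_speed=60); print('lift',st())
    q=p[:2]-80*SX; r.move_linear(V(q,p[2]+28),max_speed=100); r.move_linear(V(q,325)); print(st())
def place(s,zcarry=325,lat=0.):
    n=np.array([-U[1],U[0]]) # world +x side
    xy=row(s)+lat*n
    go(V(xy,zcarry),AC); r.hold(.4); r.move_linear(V(xy,160),max_speed=100); r.hold(.3)
    h=r.move_linear(V(xy,120),max_speed=25,max_force=5); print('floor',h,st())
E
python3 - <<'E'
from h import *
m=measure((490,-190),'deep_1'); print(m,r.sense()['clock'])
m2=measure((472.5,-309),'deep_1'); m3=measure((455,-428),'shallow_1'); print(m2,m3,r.sense()['clock'])
E
```

```text
meas [[491.6, -192.8], [492.9, -194.1], [493.4, -192.7], [489.0, -194.6]]
[ 492.25 -193.45] 34.075
meas [[475.4, -309.7], [475.4, -315.5], [478.9, -310.3], [472.8, -316.3]]
meas [[453.5, -427.8], [455.8, -428.7], [452.3, -424.4], [458.4, -427.7]]
[ 475.4 -312.9] [ 454.65 -427.75] 37.725
```

Run:
```python
from h import *
unhook((491,-192.5))
look_ok=r.sense()['width']*88
if look_ok>7:
    place(139)
    f=grab('wrist'); save(f,'p1.png')
```

```text
hit False
{'t': 40.3, 'p': [491.3, -192.5, 194.3], 's': 579.8, 'F': [0.9, 0.5, 2.0], 'w': 9.5, 'g': 40.0}
lift {'t': 40.9, 'p': [491.3, -192.5, 222.0], 's': 579.7, 'F': [3.6, -1.6, -9.9], 'w': 9.8, 'g': 40.0}
{'t': 42.7, 'p': [411.7, -180.8, 323.8], 's': 562.4, 'F': [0.5, -1.3, -3.3], 'w': 9.7, 'g': 40.0}
floor True {'t': 47.7, 'p': [472.2, 247.9, 138.2], 's': 139.1, 'F': [-2.4, 1.0, 3.7], 'w': 10.0, 'g': 40.0}
```

View pics/p1.png

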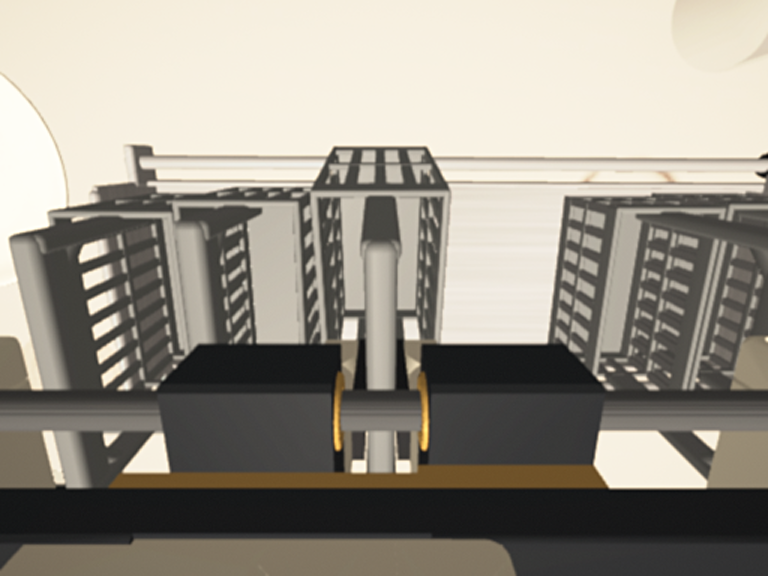

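The wrist view shows the held deep basket with its rear wall's outer face visible (rim at row 190, lower edge at row 150), so it is tilted with the rear end up, presumably on the rear lip. The neighbours are standing. I'll raise it and check whether it's still tilted.

Run:
```python
from h import *
p=r.sense()['eef_pos']; r.move_linear(V(p,175),max_speed=60); r.hold(.5); print(st(), r.sense()['wrist_torque'])
f=grab('wrist'); g=grab('side')
a=f['color'][80:260,130:420]; b=g['color'][90:200,100:260]
im=np.vstack([cv2.resize(a,(640,397)),cv2.resize(b,(291,200),interpolation=2)if 0 else np.pad(cv2.resize(b,(291,200)),((0,0),(0,349),(0,0)))])
cv2.imwrite('pics/p2.png',im[:,:,::-1])
```

```text
{'t': 49.0, 'p': [472.2, 247.9, 174.9], 's': 139.1, 'F': [0.5, 0.5, -2.7], 'w': 9.6, 'g': 40.0} [-0.07468122  0.03849384 -0.00765454]
```

View pics/p2.png

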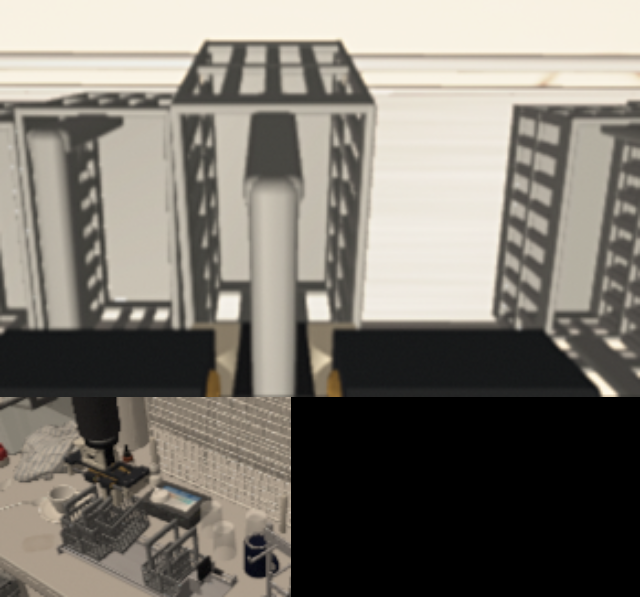

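Correction: the camera sits on the +x side of the tool, so seeing the rear outer face is expected and the basket is upright. I'll measure its along-bar offset from this frame, comparing the rear rim of the held basket with its neighbours'.

Run:
```python
from h import *
f=grab('wrist')
c=lambda x,y:(130+x/2.207,80+y/2.207)
print('held rim',[toz(f,c(*p),152).round(1) for p in ((175,105),(372,105))])
print('held bottom',[toz(f,c(*p),52).round(1) for p in ((205,42),(342,42))])
print('deep2 rim',[toz(f,c(*p),106).round(1) for p in ((18,108),(172,105))])
print('shallow1 rim',[toz(f,c(*p),76).round(1) for p in ((518,107),(635,105))])
for n in ('deep_1','shallow_1'):
  print(n,pts(f,n,6),pts(f,n,52))
print('row',row(85),row(139),row(283))
```

```text
held rim [array([533.8, 277.9, 152. ]), array([537.6, 224.4, 152. ])]
held bottom [array([551.4, 280.2,  52. ]), array([555.4, 224.1,  52. ])]
deep2 rim [array([525. , 337.7, 106. ]), array([529.7, 285.3, 106. ])]
shallow1 rim [array([535.9, 156.1,  76. ]), array([539.8, 111.1,  76. ])]
deep_1 [(0.92, 491.6, 250.3, [252, 158]), (0.89, 464.5, 358.2, [155, 175]), (0.62, 472.4, 310.8, [197, 171])] [(0.92, 499.8, 250.6, [252, 158]), (0.89, 476.4, 343.4, [155, 175]), (0.62, 483.2, 302.6, [197, 171])]
shallow_1 [(0.89, 489.7, 48.1, [430, 172]), (0.79, 479.3, 103.0, [380, 177])] [(0.89, 498.1, 76.8, [430, 172]), (0.79, 489.2, 124.0, [380, 177])]
row [468.85555878 301.94113801] [472.71642077 248.07933573] [483.01205276 104.44786299]
```

The numbers show a 10° tilt in the grip: the rim is 8 mm and the bottom 25 mm beyond upright, with the front bottom corner low. A swing during the fast joint move probably caused it. I'll set the front corner on the floor and level the basket with an arc at a lighter grip. Later carries will go slower, with a firmer grip.

Run:
```python
from h import *
n=np.array([-U[1],U[0]]); B=row(139)
r.move_linear(V(B-25*n,175),max_speed=60); r.hold(.3)
print('touch',r.move_linear(V(B-25*n,125),max_speed=25,max_force=3.5)); print(st())
z=r.sense()['eef_pos'][2]
r.gripper_to(0,12)
for k in (.25,.5,.75,1): r.move_linear(V(B-25*(1-k)*n,z-k*(z-129.8)),max_speed=25)
print(st()); r.hold(.3); print(st())
f=grab('wrist')
im=f['color'][40:260,60:460]; cv2.imwrite('pics/p3.png',cv2.resize(im,None,fx=1.9,fy=1.9)[:,:,::-1])
```

```text
touch True
{'t': 51.6, 'p': [448.2, 246.4, 137.8], 's': 138.9, 'F': [1.2, 0.4, 5.2], 'w': 9.8, 'g': 40.0}
{'t': 53.5, 'p': [473.3, 248.2, 130.4], 's': 138.9, 'F': [0.2, -0.8, 6.9], 'w': 9.7, 'g': 12.0}
{'t': 53.8, 'p': [473.3, 248.2, 130.4], 's': 138.9, 'F': [-0.6, -2.0, 7.1], 'w': 10.1, 'g': 12.0}
```

View pics/p3.png

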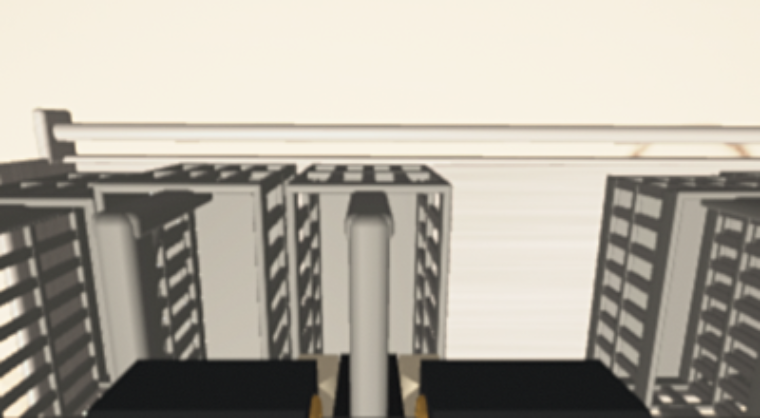

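Picture p3 shows the basket level, its rim parallel to its neighbours' at row 185, and standing inside the lips. I'll release it, then fetch the middle deep basket more gently.

```bash
cat >> h.py <<'E'
def tilt(s,hh):  # print bar-level check by net: origin of held basket vs TCP
    pass
def carry(s,h):
    for xy,a in (((470,-60),AC-(AC-TS)/2*1),(row(s),AC)):
        p=r.sense()['eef_pos']; o0=R.from_quat(r.sense()['eef_rot']); c=[down(a+j*np.pi) for j in (0,1)]
        o=min(c,key=lambda q:(R.from_quat(q)*o0.inv()).magnitude())
        r.move_linear(V(xy,325),o,max_speed=130); r.hold(.2)
    B=row(s); r.move_linear(V(B,165),max_speed=80); r.hold(.5); f=grab('wrist'); z0=165-123
    print('held origin',[(p,round(toz(f,px,z0)[0]-B[0],1),round(toz(f,px,z0)[1]-B[1],1)) for p,_,_,px in pts(f,h,z0)][:5],st())
    return f
def setdown():
    p=r.sense()['eef_pos']; print('floor',r.move_linear(V(p,122),max_speed=25,max_force=4),st())
E
sed -i 's/r.gripper_to(0,40); print(st())/r.gripper_to(0,60); print(st())/' h.py
python3 - <<'E'
from h import *
release(zup=240)
look()
unhook((474.5,-312))
f=carry(201,'deep_1')
setdown()
save(grab('wrist'),'p4.png',crop=(40,40,480,270),s=1.7)
E
```

```text
deep_1 [(0.83, 138.2, 474.8, 249.0), (0.81, 27.6, 467.6, 359.4), (0.69, 77.1, 473.7, 310.2)]
shallow_1 [(0.9, 286.2, 484.4, 101.3), (0.72, 337.4, 488.9, 50.3)]
stop_grip [(0.84, 395.9, 488.1, -8.4)]
stop_face []
hit False
{'t': 59.8, 'p': [474.3, -312.1, 194.2], 's': 697.8, 'F': [-2.4, 1.0, 2.3], 'w': 9.6, 'g': 60.0}
lift {'t': 60.4, 'p': [474.1, -311.9, 222.0], 's': 697.6, 'F': [0.0, 0.7, -7.3], 'w': 9.5, 'g': 60.0}
{'t': 62.2, 'p': [394.8, -300.2, 323.8], 's': 680.3, 'F': [-0.3, -0.5, -2.8], 'w': 9.8, 'g': 60.0}
held origin [(0.97, np.float64(3.9), np.float64(111.2)), (0.95, np.float64(-3.3), np.float64(155.2)), (0.94, np.float64(28.4), np.float64(2.5)), (0.66, np.float64(6.9), np.float64(54.7))] {'t': 69.4, 'p': [477.1, 186.2, 165.0], 's': 201.0, 'F': [0.2, -0.3, -4.0], 'w': 9.5, 'g': 60.0}
floor True {'t': 70.5, 'p': [476.6, 186.0, 138.0], 's': 201.2, 'F': [-3.5, 0.2, 5.3], 'w': 9.5, 'g': 60.0}
```

View pics/p4.png

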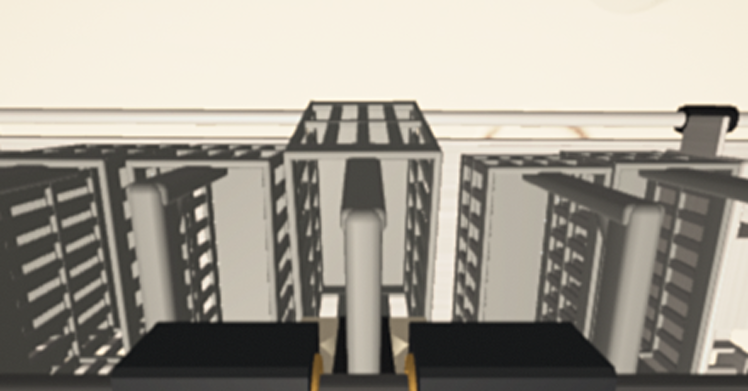

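The same ~10° tilt shows here: outer face visible, contact at z=138. The same levelling arc should mend it.

```bash
cat >> h.py <<'E'
def level(s):
    n=np.array([-U[1],U[0]]); B=row(s)
    p=r.sense()['eef_pos']; r.move_linear(V(p,175),max_speed=60)
    r.move_linear(V(B-25*n,175),max_speed=60); r.hold(.3)
    print('touch',r.move_linear(V(B-25*n,125),max_speed=25,max_force=3.5)); print(st())
    z=r.sense()['eef_pos'][2]; r.gripper_to(0,12)
    for k in (.25,.5,.75,1): r.move_linear(V(B-25*(1-k)*n,z-k*(z-129.8)),max_speed=25)
    r.hold(.3); print(st()); f=grab('wrist')
    print('after',[(p,round(toz(f,px,6)[0]-B[0],1),round(toz(f,px,6)[1]-B[1],1)) for nm in('deep_1','shallow_1') for p,_,_,px in pts(f,nm,6)][:8])
    return f
E
python3 - <<'E'
from h import *
f=level(201)
r.gripper_to(.32); r.hold(.3); f=grab('wrist'); print([(p,x,y) for p,x,y,_ in pts(f,'deep_1',6)],row(201))
release(zup=240); look()
E
```

```text
touch True
{'t': 73.6, 'p': [452.5, 184.5, 137.7], 's': 201.0, 'F': [0.1, 0.3, 4.3], 'w': 9.6, 'g': 60.0}
{'t': 75.8, 'p': [477.8, 186.3, 130.4], 's': 201.0, 'F': [1.2, -0.5, 7.1], 'w': 10.1, 'g': 12.0}
after [(0.97, np.float64(1.5), np.float64(1.2)), (0.93, np.float64(-13.9), np.float64(175.9)), (0.6, np.float64(-2.8), np.float64(61.4)), (0.69, np.float64(5.1), np.float64(-80.0)), (0.62, np.float64(9.2), np.float64(-138.5))]
[(0.73, 463.9, 361.3), (0.73, 479.6, 188.1)] [477.14926232 186.23800719]
deep_1 [(0.94, 24.6, 465.2, 362.2), (0.87, 137.8, 474.6, 249.4), (0.86, 199.3, 480.5, 188.2), (0.66, 80.7, 471.3, 306.4)]
shallow_1 [(0.98, 337.6, 489.0, 50.1), (0.63, 284.6, 486.2, 103.1)]
stop_grip [(0.78, 398.4, 488.3, -10.9)]
stop_face []
```

Both deep baskets stand. Now I'll draw the stop fully back, close up the standing baskets and open the gap by the stop.

Run:
```python
from h import *
pick(400.3,z=102,op=.45)
s0=st()['s']; p=row(s0+30); print('hit',r.move_linear(V(p,r.sense()['eef_pos'][2]),max_force=25,max_speed=50)); print(st()); release(.45)
shift(201,195); shift(283.5,251); shift(338,307)
look()
print(r.sense()['clock'])
```

```text
down hit False
{'t': 81.5, 'p': [491.5, -12.5, 102.3], 's': 400.3, 'F': [-2.1, -0.5, 3.2], 'w': 9.4, 'g': 35.0}
hit False
{'t': 82.2, 'p': [493.5, -42.0, 102.3], 's': 429.9, 'F': [-4.6, 8.3, 6.6], 'w': 9.5, 'g': 35.0}
down hit False
{'t': 86.2, 'p': [477.5, 186.3, 129.7], 's': 201.0, 'F': [-1.7, -0.6, 5.1], 'w': 9.8, 'g': 35.0}
moved {'t': 87.0, 'p': [476.7, 192.2, 129.8], 's': 195.0, 'F': [1.1, 0.2, -2.7], 'w': 9.8, 'g': 35.0}
down hit False
{'t': 89.9, 'p': [483.5, 104.3, 129.7], 's': 283.1, 'F': [-2.0, 0.5, 4.3], 'w': 9.8, 'g': 35.0}
moved {'t': 91.0, 'p': [480.6, 136.1, 129.8], 's': 251.3, 'F': [-1.3, 0.2, -1.7], 'w': 10.0, 'g': 35.0}
down hit False
{'t': 93.9, 'p': [487.4, 49.9, 129.7], 's': 337.8, 'F': [-0.8, 1.3, 5.4], 'w': 9.8, 'g': 35.0}
moved {'t': 94.9, 'p': [484.6, 80.2, 129.8], 's': 307.3, 'F': [-0.1, -0.5, -2.3], 'w': 9.7, 'g': 35.0}
deep_1 [(0.95, 30.9, 461.0, 355.6), (0.83, 194.7, 483.9, 193.0), (0.62, 80.1, 471.2, 307.0), (0.59, 145.2, 476.2, 242.1)]
shallow_1 [(0.81, 307.8, 484.3, 79.7), (0.72, 251.8, 481.6, 135.6)]
stop_grip [(0.74, 424.1, 489.1, -36.6)]
stop_face [(0.83, 396.6, 493.8, -8.7), (0.73, 456.1, 644.6, -57.5)]
97.0333
```

Run:
```python
from h import *
unhook((455,-427.5))
f=carry(365,'shallow_1')
save(f,'p5.png',crop=(40,40,480,270),s=1.7)
```

```text
hit False
{'t': 101.0, 'p': [454.9, -427.6, 194.3], 's': 811.6, 'F': [-0.9, 0.2, 1.3], 'w': 9.4, 'g': 60.0}
lift {'t': 101.7, 'p': [454.9, -427.5, 222.3], 's': 811.5, 'F': [-0.0, 0.6, -1.9], 'w': 9.6, 'g': 60.0}
{'t': 103.4, 'p': [375.6, -415.6, 323.8], 's': 794.0, 'F': [-0.2, 0.5, -2.6], 'w': 9.4, 'g': 60.0}
held origin [(0.91, np.float64(37.3), np.float64(0.2)), (0.74, np.float64(-1.5), np.float64(102.6)), (0.6, np.float64(4.2), np.float64(51.8))] {'t': 110.6, 'p': [488.9, 22.7, 165.0], 's': 365.0, 'F': [-0.4, -0.5, -2.3], 'w': 9.3, 'g': 60.0}
```

View pics/p5.png

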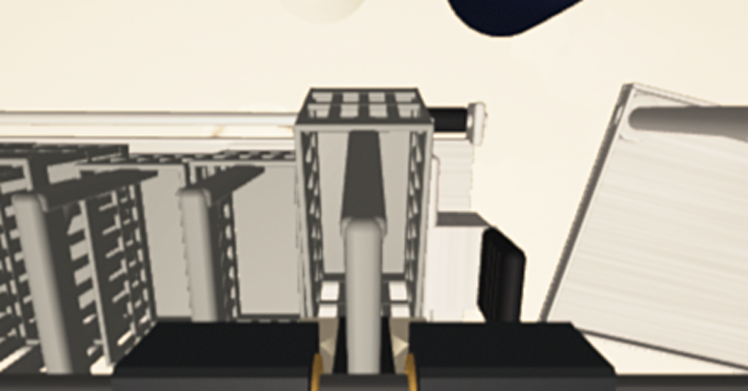

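Picture p5 shows the shallow basket held over the gap between shallow_2 (bar at column 200) and the stop's tab (column 500). It is tilted in the same way, so I'll compute the angle and level it.

Run:
```python
from h import *
f=grab('wrist'); P=np.array(r.sense()['eef_pos'])+[0,0,19]
M=lambda a:np.array([[np.cos(a),0,-np.sin(a)],[0,1,0],[np.sin(a),0,np.cos(a)]])
Rz=R.from_euler('z',TH).as_matrix()
obs={(55,27,-72):(296,125),(55,-27,-72):(433,125),(55,27,-142):(308,90),(55,-27,-142):(418,90)}
from scipy.optimize import least_squares
def res(x):
    e=[]
    for k,o in obs.items():
        q=P+Rz@(M(x[0])@(np.array(k)+[x[1],0,0]))
        e+=list(proj(f,q)[0]-(np.array(o)/1.7+40))
    return e
s=least_squares(res,[.17,0]); a,off=s.x; print(np.degrees(a),off,np.round(s.fun,1))
n=np.array([-U[1],U[0]])
def piv(t): # pivot offset along n, relative to row centre, and height above floor, front corner at -55
    c=M(t)@np.array([-55+off,0,-142]); return -55-c[0], -c[2]
B=row(365); l,h=piv(a); print(l,h)
r.move_linear(V(B+l*n,165),max_speed=60); r.hold(.3)
print('touch',r.move_linear(V(B+l*n,120),max_speed=25,max_force=3.5),st(),'expect z',6+h-19)
z=r.sense()['eef_pos'][2]; r.gripper_to(0,12); l0,h0=piv(0)
for k in (.25,.5,.75,1): 
    lk,hk=piv(a*(1-k)); r.move_linear(V(B+lk*n,max(z+hk-h,129.7)),max_speed=25)
r.hold(.3); print(st())
f=grab('wrist'); print([(p,round(toz(f,px,6)[0]-B[0],1),round(toz(f,px,6)[1]-B[1],1)) for p,_,_,px in pts(f,'shallow_1',6)])
```

```text
12.28050672192381 2.3116308239912837 [-3.9 -0.  -1.  -0.  -0.5  0.1 -1.9  0.1]
-33.72035688181428 149.95746408628693
touch True {'t': 112.7, 'p': [455.8, 20.2, 139.7], 's': 365.0, 'F': [-0.1, 0.4, 5.2], 'w': 9.5, 'g': 60.0} expect z 136.95746408628693
{'t': 115.2, 'p': [487.1, 22.6, 132.0], 's': 364.9, 'F': [2.3, -0.3, 5.2], 'w': 9.7, 'g': 12.0}
[(0.87, np.float64(0.3), np.float64(-2.4)), (0.68, np.float64(-9.1), np.float64(113.6)), (0.57, np.float64(-4.9), np.float64(55.1))]
```

Run:
```python
from h import *
n=np.array([-U[1],U[0]]); B=row(365)
print(r.move_linear(V(B+1*n,129.8),max_speed=20,max_force=8),st()); r.hold(.3)
f=grab('wrist'); save(f,'p6.png',crop=(40,40,480,270),s=1.7); print(st())
```

```text
True {'t': 115.5, 'p': [490.3, 22.6, 130.5], 's': 365.2, 'F': [-0.8, -0.6, 4.1], 'w': 9.9, 'g': 12.0}
{'t': 115.9, 'p': [490.6, 22.7, 130.6], 's': 365.1, 'F': [-2.6, 0.1, 2.2], 'w': 9.9, 'g': 12.0}
```

View pics/p6.png

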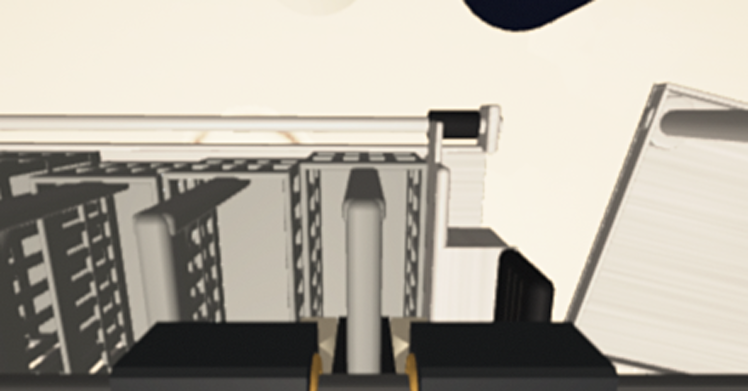

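The basket is now level and in its gap. I'll release it, check the row, and push the stop home.

Run:
```python
from h import *
release(zup=240); look()
pick(429.9,z=102,op=.4)
s0=st()['s']; p=row(s0-35)
print('hit',r.move_linear(V(p,r.sense()['eef_pos'][2]),max_force=24,max_speed=25)); print(st())
```

```text
deep_1 [(0.94, 25.9, 468.2, 361.1), (0.85, 138.8, 477.8, 248.6), (0.62, 77.2, 470.3, 309.9), (0.59, 192.4, 478.0, 194.9)]
shallow_1 [(0.82, 309.5, 487.7, 78.2), (0.7, 250.2, 483.7, 137.4), (0.63, 367.1, 489.1, 20.6)]
stop_grip [(0.65, 424.5, 489.1, -37.0)]
stop_face [(0.72, 397.7, 490.7, -10.0)]
down hit False
{'t': 121.0, 'p': [493.8, -41.9, 102.4], 's': 429.8, 'F': [-1.1, 2.2, 4.2], 'w': 9.9, 'g': 35.0}
hit True
{'t': 122.0, 'p': [492.1, -17.9, 102.4], 's': 405.7, 'F': [1.8, -2.4, 0.7], 'w': 10.0, 'g': 35.0}
```

Run:
```python
from h import *
a=st()['s']
print('hit',r.move_linear(V(row(a-12),r.sense()['eef_pos'][2]),max_force=24,max_speed=20)); print(st())
release(.4,zup=200)
look(); f=grab('wrist'); g=grab('side')
b=f['color'][60:210,30:470]; c=g['color'][110:220,110:270]
c=np.pad(cv2.resize(c,(436,300),interpolation=2),((0,0),(0,748-436),(0,0)))
im=np.vstack([cv2.resize(b,(748,255)),c]); cv2.imwrite('pics/end.png',im[:,:,::-1]); print(st())
```

```text
hit True
{'t': 122.3, 'p': [492.1, -18.0, 102.4], 's': 405.8, 'F': [0.5, -2.9, 1.7], 'w': 9.9, 'g': 35.0}
deep_1 [(0.94, 181.9, 478.8, 205.5), (0.68, 81.9, 472.5, 305.3), (0.61, 130.9, 475.4, 256.4), (0.59, 26.3, 464.4, 360.5), (0.42, 291.8, 489.7, 96.1)]
shallow_1 [(0.94, 345.5, 493.2, 42.5), (0.63, 239.6, 476.5, 147.5), (0.61, 295.3, 486.3, 92.4)]
stop_grip [(0.69, 401.4, 487.3, -13.9)]
stop_face [(0.89, 373.3, 489.5, 14.4)]
{'t': 125.0, 'p': [440.2, 159.4, 329.6], 's': 225.1, 'F': [-0.2, -1.2, 0.3], 'w': 35.0, 'g': 0.0}
```

View pics/end.png

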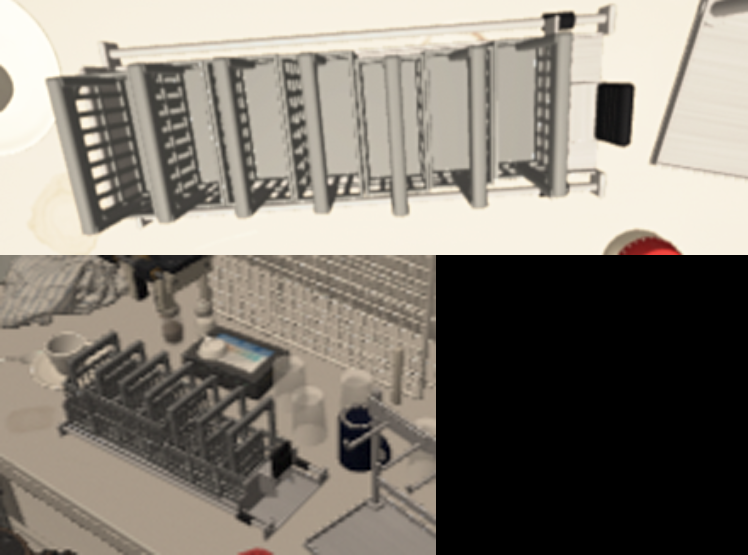

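The final view shows seven upright, evenly spaced bars (four deep, then three shallow) closed up against the stop. The mug and glasses are where they were.

```bash
python3 -c "
from h import *
print(order.sign_off())"
```

```text
the job is handed in; nothing more can be done
None
```

The job is handed in: all three hung baskets are in the carrier, four deep ones at the fixed end and three shallow ones at the stop. The row stands upright and closed up, and the mug and glasses are where they were.

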